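Dry-fit the rear axle end of a tricycle taxi

ROBOT

A 6-joint arm with a two-finger parallel gripper is mounted at the origin on the work surface. World frame = base frame: x ahead of the robot, y to its left, z up, the work surface at z = 0. Lengths are in m, angles in rad, forces in N, time in s.
With the tool pointing down it reaches from about 0.35 to 0.775 m from the base axis. Payload 7.3 kg.
Tool frame: the origin (TCP) lies at the very end of the fingers, on their centre line; the grasp point (between the pads) lies 19 mm behind it (robot.pinch_z is the distance from the TCP to the grasp point, in m); z points along the fingers, y is the line along which they close (so a half turn about z gives the same grasp; the last joint's range is limited). The gripper opens to 92 mm and grips with 3 to 60 N. Pads are 19 mm wide; open, the fingers measure 130 mm over their backs; the gripper's body (75 mm by 190 mm) begins 47 mm behind the grasp point.
Start: joints at [1.089, 0.342, 1.524, -0, 1.275, -0.146], TCP at [0.173, 0.496, 0.227] pointing down, gripper open.
Joint ranges: [-2.53, 2.53], [-0.77, 2.02], [0.04, 2.7], [-1, 4.14], [0.28, 2.66], [-3.11, 3.11]. Speed limits (rad/s): [2.57, 2.57, 3.14, 3.14, 3.14, 3.14].

INTERFACE

Orientations are given as [roll, pitch, yaw] about the fixed x, y, z axes, in that order (R = Rz(yaw) Ry(pitch) Rx(roll)).
In Python, from cell import robot gives the robot as it stands.
- The arm moves only by the tool move_arm, never from a script. Its argument "motion" is a list of rows, each a list of 6 numbers: the shift along the tool's x, y, z in units of 0.1 m (1.0 is 0.1 m), then the turn, a rotation vector about the tool's x, y, z in units of pi rad (1.0 is pi rad). In form: [[dx, dy, dz, rx, ry, rz], ...]. A call has 1 to 12 rows; each row is the pose to reach, as a shift and turn from the pose commanded when the call began, along the tool's axes at that moment, turning the shorter way round; what a row does not reach only later rows make up. A row lasts 1/8 s, in which the tool goes at most 62.5 mm and 10.7 degrees, less where a joint would pass 70% of its speed; a pose out of reach is approached as far as the arm can. A call with a number of a shift or a turn outside -1 to 1 is refused whole. A call with a gripper value outside its range is refused whole. "fingers" is the opening, from -1 (shut) to 1 (fully open), set as the call begins (left out, the last holds). The fingers move at their own pace and stop on an object; "newtons" is the grip in N (left out, the last holds). Time passes only in rows, so rows that repeat a pose let the fingers close. It gives the time, the measured TCP pose, the force, the opening and the grip force at its end, in the units of the state.
- robot.observe(): the state, without advancing time (a new reading comes with each control period).
- robot.read_camera(name): name is "scene" or "top" or "wrist"; returns a dict with "image" (420x560x3 uint8, red, green, blue), "range_z" (420x560 float32, m along the optical axis (not along the pixel's ray), 0 where there is no reading), "vfov" (degrees; the focal length in pixels is half the picture's height over the tangent of half this angle, whatever the lens; pixels are square), "cx", "cy" (the principal point, pixels), "extrinsics" (4x4, takes a point from camera to world coordinates); the wrist camera has in their place "hand_eye" (4x4, takes a point from camera to tool coordinates, whose origin is the TCP and whose axes are the flange's). Camera axes: x right, y up, looking along -z (the intrinsics and any distortion apply to the point x, -y, -z); pixel columns grow to the right and rows downward; lengths in m; the calibration is good to about 2 mm. A picture is of the moment at which its call begins: read the wrist's pose just before it.
- robot.hand_in(): hands the job in; it is judged then, once.
The state is a dict: "time": time; "qpos": joint angles; "qvel": joint speeds; "joint_efforts": joint torques, N m; "tool_pos": TCP position; "tool_rot": TCP orientation; "contact_force": force on the tool from outside, world axes, zero at the start; "torque": the same for the moment, N m; "opening": finger opening in m; "grip_force": force on a finger pad.
Only numpy, scipy, OpenCV 4.12 (cv2) and the standard library are available. Lean on these libraries where they do the work, as an engineer would, in place of code of your own. Each camera call takes 0.05 s, during which the arm holds its last target. There are 200 camera calls.

TASK

Dry-fit the axle end standing on the counter: slide on first the toothed sprocket (flat toothed side down, hub up), then the flanged bronze bushing (flange down), then the black clamp collar, and finish with the domed cap over the tip, each one fully down on the one below and let go before the next. Leave the porcelain cup, the pedal and the saddle spring where they are.

Things in the scene. Friction and masses are not known exactly. Their poses are not given: they have to be found in the camera images.
- axle: The target, fixed to the counter: a bare steel axle end standing upright in a dark round steel foot. Origin at the centre of the foot's underside (on the counter), z up along the axle. Foot: 90 mm diameter, 10 mm high, with a shoulder 38 mm in diameter on it whose top is 18 mm above the origin; the first part rests on this shoulder. Axle: 15 mm diameter up to 92 mm above the origin, then tapering to 6 mm at its tip, 104 mm above the origin.
- sprocket: Part 1, loose: steel chain sprocket with 18 teeth. Lies with the toothed disc (80 mm over the teeth, 8 mm thick) on the counter and its plain round hub (40 mm diameter, from 8 to 28 mm above the underside) upward. Total height 28 mm, through bore 25 mm. About 0.3 kg. Origin at the centre of the underside, z up. Take it by the hub. In place, its underside is 18 mm above the axle's origin.
- bushing: Part 2, loose: flanged bushing of plain bronze. Stands on its flange (52 mm diameter, 6 mm thick); above that a tube of 36 mm diameter from 6 to 28 mm above the underside. Total height 28 mm, through bore 25 mm. About 0.16 kg. Origin at the centre of the underside, z up. In place, its underside is 46 mm above the axle's origin.
- collar: Part 3, loose: black steel clamp collar, a plain ring of 50 mm diameter, 18 mm high, through bore 25 mm, with two clamp ears side by side that stick out along its own +x to 40 mm from the centre, and a steel bolt through them along its y, 26 mm long, 34 mm from the centre. Lies flat. About 0.15 kg. Origin at the centre of the ring's underside, z up. Take it across the ring along its y, clear of the ears. In place, its underside is 74 mm above the axle's origin.
- cap: Part 4, loose: aluminium dust cap, 44 mm diameter, straight sides up to 18 mm, then a closed dome, 31 mm high in all. Stands dome up; from below it has a blind hole of 25 mm diameter, 18 mm deep. About 0.12 kg. Origin at the centre of the underside, z up. In place, its underside is 92 mm above the axle's origin (the axle's tip is then 12 mm inside).
- cup: Bystander, loose, leave alone: white porcelain parts cup, empty, 68 mm across the rim, 55 mm high. Origin at the centre of its underside.
- pedal: Bystander, loose, leave alone: cast aluminium pedal lying flat, 95 mm along its x, 82 mm along its y, 24 mm high, with a spindle sticking out along its +y to 80 mm from the centre. Origin at the centre of its underside.
- spring: Bystander, loose, leave alone: black saddle spring standing upright, 44 mm diameter, 60 mm high. Origin at the centre of its underside.

How it is judged:
By the outcome, as a careful person would: the job done as asked, in the order asked, and still so for the second after the job is handed in, with the robot touching nothing.
It also fails if it takes over 112 s, if anything falls off the work surface, if the arm or the gripper's body presses on something with over 40 N, if the wrist force passes 120 N, or if a joint passes its speed limit or range.

## Working session

There is one attempt and no reset: what is moved stays moved. The work goes in short steps, Python scripts to look and compute and a tool call to move; the robot and the scene stay as the last step left them, time stands still between calls to the robot, and variables do not carry over. Pictures are saved under pics/ and viewed, at most 14 in all, crops included, and the job is handed in when it is done.

Besides the shell and the picture viewer there is one more tool, called after "Call:" by a JSON object that holds its "name" and its "arguments". move_arm: Moves the arm, as the interface text tells. Shifts and turns lie within -1 to 1; 1 stands for 0.1 m of shift or pi rad of turn. Its arguments: {"type":"object","properties":{"motion":{"type":"array"},"fingers":{"type":"number"},"newtons":{"type":"number"}},"required":["motion"]}

```bash
mkdir -p pics; ls; cat > h.py <<'E'
import numpy as np, cv2
from cell import robot
def cam(n):
    c=robot.read_camera(n); c['f']=210/np.tan(np.radians(c['vfov'])/2); return c
def save(c,p): cv2.imwrite(p,cv2.cvtColor(c['image'],cv2.COLOR_RGB2BGR))
E
python3 - <<'E'
from h import *
print(robot.observe())
for n in ['scene','top']:
    c=cam(n); save(c,f'pics/{n}0.png'); print({k:v for k,v in c.items() if k not in('image','range_z')}); np.savez(f'{n}0.npz',**c)
E
```

```text
pics
{'time': 0.0, 'qpos': array([ 1.08900978e+00,  3.42709832e-01,  1.52503083e+00,  1.48054597e-05,
        1.27540975e+00, -1.46014535e-01]), 'qvel': array([-0.0002811 , -0.00101741, -0.00078343, -0.00211817,  0.00017679,
       -0.00013481]), 'joint_efforts': array([ 1.87548071e-04, -4.31235588e+01, -2.44223589e+01,  7.17162900e-02,
        5.60202822e-02, -9.17131229e-05]), 'tool_pos': array([0.17277317, 0.4953149 , 0.22604684]), 'tool_rot': array([-3.14005354e+00, -2.40653841e-04,  2.80581614e+00]), 'contact_force': array([-0.53724003, -0.51198965, -0.21559984]), 'torque': array([0.03327133, 0.05465291, 0.01359265]), 'grip_force': 0.0, 'opening': 0.09200401047974908}
{'vfov': 55.23301854982394, 'cx': 277.73624070953906, 'cy': 208.53373429928905, 'extrinsics': array([[ 0.76857355, -0.52637315,  0.36362894,  0.84441214],
       [ 0.63975083,  0.63561764, -0.43209848, -0.38407856],
       [-0.00368393,  0.56473138,  0.82526656,  0.78200352],
       [ 0.        ,  0.        ,  0.        ,  1.        ]]), 'f': np.float64(401.41119844872316)}
{'vfov': 43.29289760120188, 'cx': 285.9855426249699, 'cy': 213.15184868384975, 'extrinsics': array([[-0.00420034,  0.9836645 , -0.17996251,  0.23917163],
       [-0.9999252 , -0.00619878, -0.01054382, -0.01434378],
       [-0.01148713,  0.17990476,  0.98361696,  1.57697707],
       [ 0.        ,  0.        ,  0.        ,  1.        ]]), 'f': np.float64(529.1457555521306)}
```

View pics/scene0.png

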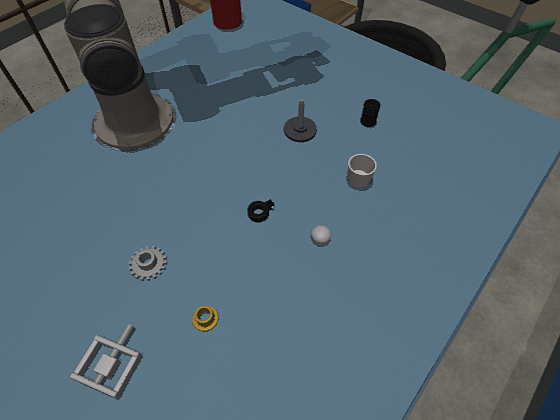

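View pics/top0.png

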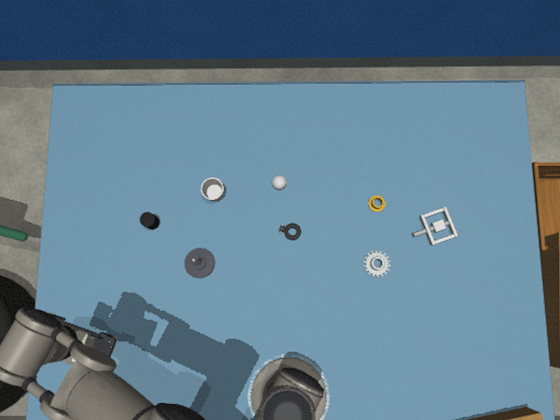

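The scene view shows the sprocket at (147,262), bushing (205,318), collar (260,210) with its ears toward upper right, cap (320,235), axle foot (300,128), cup (362,170), spring (370,112) and pedal (107,362). In the top view they are the sprocket (376,263), bushing (377,203), collar (291,231), cap (279,183) and foot (200,262).

```bash
cat >> h.py <<'E'
def rays(c,uv,E):
    uv=np.atleast_2d(uv).astype(float)
    d=np.stack([(uv[:,0]-c['cx'])/c['f'],-(uv[:,1]-c['cy'])/c['f'],-np.ones(len(uv))],1)
    return d
def toplane(c,uv,z,E):
    d=rays(c,uv,E)@E[:3,:3].T; o=E[:3,3]; return o+d*((z-o[2])/d[:,2])[:,None]
def cloud(c,E):
    v,u=np.mgrid[0:420,0:560]; r=c['range_z']
    d=rays(c,np.stack([u.ravel(),v.ravel()],1),E)*r.reshape(-1,1)
    return (d@E[:3,:3].T+E[:3,3]).reshape(420,560,3)
E
python3 - <<'E'
from h import *
pix={'scene':dict(sprocket=(147,262),bushing=(205,318),collar=(260,210),cap=(320,235),axle=(300,126),cup=(362,170),spring=(370,112),pedal=(107,362)),
'top':dict(sprocket=(376,263),bushing=(377,203),collar=(291,231),cap=(279,183),axle=(200,262),cup=(212,189),spring=(149,220),pedal=(439,226))}
for n in pix:
    c=dict(np.load(n+'0.npz')); E=c['extrinsics']; P=cloud(c,E); img=c['image'].astype(int)
    hsv=cv2.cvtColor(c['image'],cv2.COLOR_RGB2HSV)
    blue=(hsv[...,0]>95)&(hsv[...,0]<115)&(hsv[...,1]>80)
    print(n,'valid',(c['range_z']>0).mean(),'table z',np.median(P[blue&(c['range_z']>0)][:,2]))
    for k,(u,v) in pix[n].items():
        w=27; s=np.s_[v-w:v+w,u-w:u+w]
        m=(~blue[s]).astype(np.uint8)
        nl,lab,st,ce=cv2.connectedComponentsWithStats(m)
        i=1+np.argmin(np.linalg.norm(ce[1:]-w,axis=1)-0.01*st[1:,4]); 
        mm=lab==i; p=P[s][mm]; p=p[(c['range_z'][s][mm]>0)]
        bb=toplane(c,ce[i]+[u-w,v-w],0.01,E)[0]
        hi=p[p[:,2]>np.percentile(p[:,2],95)-0.006] if len(p) else p
        print(k,st[i],'plane.01',bb.round(4)[:2],'cloud n',len(p),'zpct',np.percentile(p[:,2],[5,50,95]).round(3) if len(p) else '', 'mid',((p.max(0)+p.min(0))/2).round(4)[:2],'top mid',((hi.max(0)+hi.min(0))/2).round(4),'size',np.ptp(hi,0).round(3)[:2])
E
```

```text
scene valid 0.9958843537414966 table z 0.00039426931253599973
sprocket [  8  10  40  36 986] plane.01 [ 0.38   -0.2652] cloud n 981 zpct [0.    0.008 0.029] mid [ 0.3746 -0.2628] top mid [ 0.3768 -0.2645  0.0273] size [0.039 0.038]
bushing [ 14  14  27  27 513] plane.01 [ 0.5608 -0.2715] cloud n 509 zpct [0.001 0.009 0.029] mid [ 0.5575 -0.2699] top mid [ 0.5583 -0.2708  0.0273] size [0.036 0.034]
collar [ 12  16  30  26 428] plane.01 [ 0.4746 -0.0102] cloud n 423 zpct [0.001 0.017 0.02 ] mid [ 0.4682 -0.0037] top mid [ 0.4728 -0.0067  0.0182] size [0.049 0.065]
cap [ 17  16  22  23 369] plane.01 [0.6236 0.0257] cloud n 367 zpct [0.001 0.026 0.031] mid [0.6239 0.0306] top mid [0.6233 0.0238 0.0292] size [0.038 0.038]
axle [ 10   0  34  44 813] plane.01 [0.3772 0.2664] cloud n 813 zpct [0.002 0.011 0.082] mid [0.3662 0.2913] top mid [0.3808 0.2587 0.0909] size [0.015 0.01 ]
cup [ 11  10  32  38 879] plane.01 [0.59   0.2399] cloud n 876 zpct [-0.     0.031  0.055] mid [0.5866 0.246 ] top mid [0.5964 0.2225 0.0538] size [0.067 0.069]
spring [ 18  14  20  29 420] plane.01 [0.4946 0.4327]
[... 971 characters left out ...]
op mid [0.62   0.0274 0.032 ] size [0.034 0.033]
axle [ 11  12  31  32 740] plane.01 [0.3786 0.2609] cloud n 738 zpct [0.001 0.009 0.044] mid [0.38   0.2623] top mid [0.3773 0.2625 0.0725] size [0.013 0.015]
cup [ 15  15  24  25 484] plane.01 [0.6027 0.2271] cloud n 480 zpct [-0.003  0.011  0.056] mid [0.6017 0.2282] top mid [0.5931 0.2234 0.056 ] size [0.066 0.066]
spring [ 17  19  21  17 250] plane.01 [0.5074 0.4146] cloud n 250 zpct [-0.001  0.056  0.063] mid [0.5073 0.4146] top mid [0.5022 0.408  0.0619] size [0.042 0.041]
pedal [  0   7  47  40 808] plane.01 [ 0.484 -0.447] cloud n 803 zpct [-0.003  0.019  0.027] mid [ 0.4868 -0.4433] top mid [ 0.4837 -0.4424  0.0275] size [0.111 0.12 ]
```

The two views agree to about 4 mm and the heights match the sizes given. Next I need the hand-eye transform and a helper that gives shifts in tool units.

```bash
cat >> h.py <<'E'
from scipy.spatial.transform import Rotation as Ro
def Tw(s=None):
    s=s or robot.observe(); T=np.eye(4); T[:3,:3]=Ro.from_euler('xyz',s['tool_rot']).as_matrix(); T[:3,3]=s['tool_pos']; return T
def go(x,y,z,yaw):
    T=Tw(); d=T[:3,:3].T@(np.array([x,y,z])-T[:3,3]); r=(Ro.from_matrix(T[:3,:3]).inv()*Ro.from_euler('xyz',[np.pi,0,yaw])).as_rotvec()
    print('shift/0.1',(d/.1).round(3),'turn/pi',(r/np.pi).round(4))
def wrist(name=None):
    T=Tw(); c=cam('wrist'); E=T@c['hand_eye']
    if name: save(c,name)
    return c,E
E
python3 - <<'E'
from h import *
c,E=wrist(); print(c['hand_eye'].round(3),c['vfov'],c['cx'],c['cy'],E.round(3)); go(.379,.261,.227,np.pi)
E
```

```text
[[ 0.     0.969  0.247  0.065]
 [ 1.    -0.     0.001  0.   ]
 [ 0.001  0.247 -0.969 -0.158]
 [ 0.     0.     0.     1.   ]] 58.42178959398172 276.98420150539914 208.61672176689518 [[ 0.329 -0.915 -0.232  0.111]
 [ 0.944  0.319  0.083  0.517]
 [-0.002 -0.246  0.969  0.384]
 [ 0.     0.     0.     1.   ]]
shift/0.1 [-2.719 -1.534 -0.007] turn/pi [-3.000e-04 -1.000e-04 -1.069e-01]
```

Call:
{"name": "move_arm", "arguments": {"motion": [[-0.45, -0.25, 0, 0, 0, -0.05], [-0.9, -0.5, 0, 0, 0, -0.107], [-0.9, -0.5, 0, 0, 0, -0.107], [-0.9, -0.5, 0, 0, 0, -0.107]], "fingers": 1}}

```text
time: 0.65
tool_pos: [0.2414, 0.419, 0.2267]
tool_rot: [3.141, -0.0, 3.139]
contact_force: [-0.4, -0.6, 0.6]
opening: 0.0921
grip_force: 0.0
```

Call:
{"name": "move_arm", "arguments": {"motion": [[-0.35, -0.4, 0, 0, 0, 0], [-0.69, -0.79, 0, 0, 0, 0], [-0.69, -0.79, 0, 0, 0, 0]]}}

```text
time: 1.02
tool_pos: [0.3116, 0.339, 0.2267]
tool_rot: [-3.141, 0.0, 3.138]
contact_force: [-0.6, 0.1, -0.6]
opening: 0.0916
grip_force: 0.0
```

Call:
{"name": "move_arm", "arguments": {"motion": [[-0.35, -0.4, 0, 0, 0, 0], [-0.69, -0.79, 0, 0, 0, 0], [-0.69, -0.79, 0, 0, 0, 0], [-0.69, -0.79, 0, 0, 0, 0]]}}

```text
time: 1.52
tool_pos: [0.3786, 0.2623, 0.2266]
tool_rot: [3.141, -0.001, -3.141]
contact_force: [0.6, -1.1, 0.1]
opening: 0.0916
grip_force: 0.0
```

```bash
python3 - <<'E'
from h import *
c,E=wrist('pics/w_axle.png'); np.savez('w_axle.npz',E=E,**c)
P=cloud(c,E); z=P[...,2]; ok=c['range_z']>0
s=robot.observe(); print(s['time'],s['tool_pos'],s['tool_rot'])
near=ok&(np.hypot(P[...,0]-.379,P[...,1]-.261)<.07)
print('table',np.median(z[ok&(z<.004)]))
for lo,hi in [(.006,.013),(.014,.022),(.08,.092),(.1,.11)]:
    m=near&(z>lo)&(z<hi); p=P[m]; 
    if len(p): print(lo,m.sum(),((p.max(0)+p.min(0))/2).round(4),np.median(p,0).round(4),np.ptp(p,0).round(4))
E
```

```text
1.575 [0.37846045 0.26237706 0.22661038] [ 3.14107472e+00 -6.82791198e-04 -3.13984120e+00]
table -0.0003139838541846851
0.006 4755 [0.3801 0.263  0.0095] [0.3755 0.2624 0.0096] [0.0885 0.0886 0.0066]
0.014 766 [0.3789 0.2629 0.018 ] [0.3752 0.2624 0.0177] [0.035  0.0368 0.0079]
0.08 60 [0.3799 0.2627 0.0862] [0.3741 0.2624 0.0874] [0.0145 0.0139 0.0115]
0.1 90 [0.38   0.2628 0.1025] [0.3794 0.2631 0.1029] [0.0079 0.0085 0.0046]
```

View pics/w_axle.png

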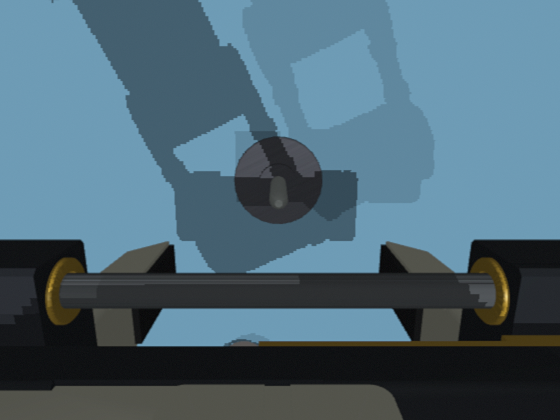

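The wrist view shows the foot centred at about (278,180) and the axle tip at about (279,203). That puts the axle at (0.380, 0.263), with its foot and taper sizes as given. Next I go to the sprocket.

Call:
{"name": "move_arm", "arguments": {"motion": [[0, -0.44, 0, 0, 0, 0], [0, -0.88, 0, 0, 0, 0]]}}

```text
time: 1.82
tool_pos: [0.3786, 0.1738, 0.2266]
tool_rot: [3.141, -0.0, -3.137]
contact_force: [1.8, -0.2, 0.5]
opening: 0.0913
grip_force: 0.0
```

Call:
{"name": "move_arm", "arguments": {"motion": [[0, -0.44, 0, 0, 0, 0], [0, -0.88, 0, 0, 0, 0]]}}

```text
time: 2.08
tool_pos: [0.3791, 0.0853, 0.2269]
tool_rot: [3.141, 0.001, -3.138]
contact_force: [0.9, -0.8, -0.5]
opening: 0.092
grip_force: 0.0
```

Call:
{"name": "move_arm", "arguments": {"motion": [[0, -0.44, 0, 0, 0, 0], [0, -0.88, 0, 0, 0, 0]]}}

```text
time: 2.33
tool_pos: [0.3795, -0.0028, 0.2269]
tool_rot: [3.141, 0.001, -3.139]
contact_force: [0.3, 0.2, -0.0]
opening: 0.0919
grip_force: 0.0
```

Call:
{"name": "move_arm", "arguments": {"motion": [[0, -0.44, 0, 0, 0, 0], [0, -0.88, 0, 0, 0, 0]]}}

```text
time: 2.58
tool_pos: [0.3799, -0.0909, 0.2269]
tool_rot: [3.141, 0.001, -3.139]
contact_force: [0.5, 0.8, 0.4]
opening: 0.0918
grip_force: 0.0
```

Call:
{"name": "move_arm", "arguments": {"motion": [[0, -0.44, 0, 0, 0, 0], [0, -0.88, 0, 0, 0, 0]]}}

```text
time: 2.82
tool_pos: [0.3803, -0.1789, 0.2269]
tool_rot: [3.141, 0.001, -3.139]
contact_force: [0.3, 0.5, 0.3]
opening: 0.0917
grip_force: 0.0
```

Call:
{"name": "move_arm", "arguments": {"motion": [[0, -0.44, 0.25, 0, 0, 0], [0.02, -0.88, 0.5, 0, 0, 0], [0.02, -0.88, 0.5, 0, 0, 0], [0.02, -0.88, 0.5, 0, 0, 0]]}}

```text
time: 3.32
tool_pos: [0.3784, -0.2657, 0.1768]
tool_rot: [3.141, -0.0, -3.14]
contact_force: [0.0, -1.2, 0.7]
opening: 0.0918
grip_force: 0.0
```

```bash
cat >> h.py <<'E'
def look(x,y,bands,r=.06,name=None,far=0):
    c,E=wrist(name); P=cloud(c,E); z=P[...,2]; ok=c['range_z']>0
    s=robot.observe(); print(s['time'],s['tool_pos'].round(4),s['tool_rot'].round(4))
    near=ok&(np.hypot(P[...,0]-x,P[...,1]-y)<r)
    print('table',np.median(z[ok&(abs(z)<.005)]).round(4))
    for lo,hi in bands:
        m=near&(z>lo)&(z<hi); p=P[m]
        if len(p)>5:
            (cx,cy),rad=cv2.minEnclosingCircle(p[:,:2].astype(np.float32)*1000)
            print(lo,len(p),'mid',((p.max(0)+p.min(0))/2).round(4),'size',np.ptp(p,0).round(4),'circ',round(cx,1),round(cy,1),round(rad,1))
    return c,E,P
E
python3 - <<'E'
from h import *
look(.375,-.264,[(.005,.011),(.022,.032)],name='pics/w_spr.png'); go(.375,-.264,.018,np.pi)
E
```

```text
3.375 [ 0.3785 -0.2656  0.1772] [ 3.1415e+00  5.0000e-04 -3.1394e+00]
table -0.0003
0.005 3565 mid [ 0.376  -0.2633  0.008 ] size [0.0796 0.0793 0.006 ] circ 376.0 -263.4 40.1
0.022 1102 mid [ 0.3757 -0.2634  0.0261] size [0.0393 0.0395 0.0077] circ 375.9 -263.4 19.9
shift/0.1 [0.035 0.016 1.592] turn/pi [0.     0.0002 0.0007]
```

View pics/w_spr.png

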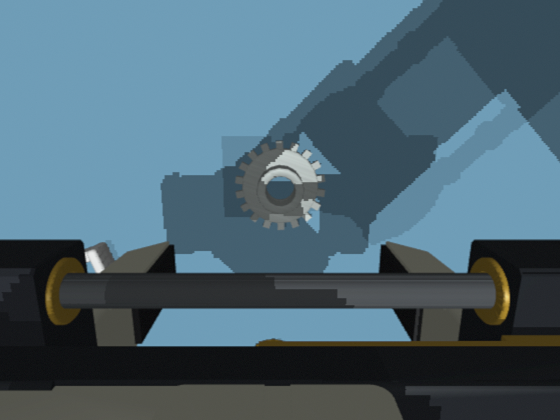

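The sprocket is at (0.376, -0.2634), measuring 80 mm and 40 mm across, and in the picture it sits at (280,186). I'll descend and grip only the top 10 mm of the hub, so the axle tip stays clear of the gripper body later.

Call:
{"name": "move_arm", "arguments": {"motion": [[0.02, 0.02, 0.4, 0, 0, 0], [0.025, 0.022, 0.8, 0, 0, 0], [0.025, 0.022, 0.8, 0, 0, 0]]}}

```text
time: 3.75
tool_pos: [0.3746, -0.2625, 0.0957]
tool_rot: [3.138, -0.003, -3.139]
contact_force: [0.2, 0.3, 0.1]
opening: 0.0922
grip_force: 0.0
```

Call:
{"name": "move_arm", "arguments": {"motion": [[0, 0, 0.3, 0, 0, 0], [0, 0, 0.6, 0, 0, 0], [0, 0, 0.79, 0, 0, 0], [0, 0, 0.79, 0, 0, 0]]}}

```text
time: 4.25
tool_pos: [0.376, -0.2647, 0.0186]
tool_rot: [-3.141, 0.0, -3.14]
contact_force: [0.6, 0.5, 0.3]
opening: 0.0918
grip_force: 0.0
```

Call:
{"name": "move_arm", "arguments": {"motion": [[0, 0, 0, 0, 0, 0], [0, 0, 0, 0, 0, 0], [0, 0, 0, 0, 0, 0], [0, 0, 0, 0, 0, 0], [0, 0, 0, 0, 0, 0], [0, 0, 0, 0, 0, 0]], "fingers": -1, "newtons": 35}}

```text
time: 5.0
tool_pos: [0.3751, -0.2646, 0.0176]
tool_rot: [3.141, -0.0, -3.141]
contact_force: [-0.2, 1.0, 2.0]
opening: 0.0384
grip_force: 35.0
```

Call:
{"name": "move_arm", "arguments": {"motion": [[0, 0, -0.2, 0, 0, 0], [0, 0, -0.6, 0, 0, 0], [0, 0, -1.0, 0, 0, 0]]}}

```text
time: 5.38
tool_pos: [0.3747, -0.2644, 0.1181]
tool_rot: [3.14, -0.002, -3.141]
contact_force: [0.8, -0.8, -2.1]
opening: 0.039
grip_force: 35.0
```

Call:
{"name": "move_arm", "arguments": {"motion": [[0, 0.3, -0.25, 0, 0, 0], [0, 0.65, -0.5, 0, 0, 0], [0, 1.0, -0.5, 0, 0, 0]]}}

```text
time: 5.75
tool_pos: [0.3756, -0.1644, 0.1689]
tool_rot: [-3.14, 0.002, 3.141]
contact_force: [-0.2, 0.5, -3.2]
opening: 0.0385
grip_force: 35.0
```

```bash
python3 - <<'E'
from h import *
s=robot.observe(); p=s['tool_pos']; print(s['opening'],s['grip_force'],s['contact_force'])
c,E,P=look(p[0],p[1],[(p[2]-.03,p[2]-.0),(p[2]-.013,p[2]-.007),(p[2]+.005,p[2]+.012)],r=.055,name='pics/w_held.png'); go(.379,.263,.168,np.pi)
E
```

```text
0.03854597498403467 34.997456992277876 [-0.21579922  0.53423272 -3.22202825]
5.8 [ 0.374  -0.1601  0.1678] [ 3.1384e+00 -1.0000e-03 -3.1410e+00]
table -0.0003
0.1389091492283845 8017 mid [ 0.3769 -0.1647  0.1599] size [0.0807 0.0793 0.018 ] circ 376.9 -164.5 40.4
0.15590914922838447 7247 mid [ 0.3769 -0.1647  0.1589] size [0.0807 0.0793 0.006 ] circ 376.9 -164.5 40.4
0.1739091492283845 2795 mid [ 0.3765 -0.1642  0.1774] size [0.04   0.0683 0.007 ] circ 365.4 -164.2 34.2
shift/0.1 [-0.053  4.231  0.011] turn/pi [ 0.001  -0.0003  0.0002]
```

View pics/w_held.png

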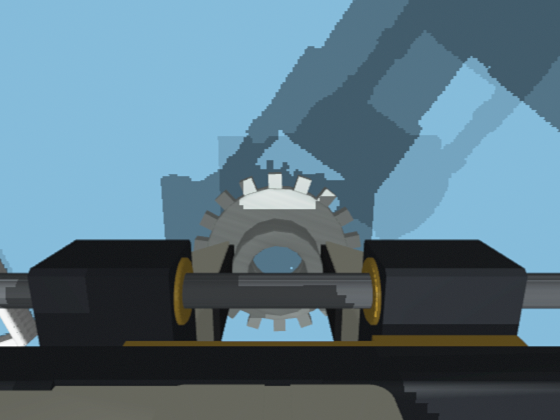

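The picture shows the sprocket held level in the jaws at about (278,260), with its disc centre within 2 mm of the tool axis. I carry it to the axle.

Call:
{"name": "move_arm", "arguments": {"motion": [[0, 0.3, 0, 0, 0, 0], [-0.03, 0.6, 0, 0, 0, 0], [-0.03, 0.9, 0, 0, 0, 0]]}}

```text
time: 6.18
tool_pos: [0.3777, -0.074, 0.1672]
tool_rot: [3.141, -0.001, -3.141]
contact_force: [-0.8, -1.0, -4.3]
opening: 0.0384
grip_force: 35.0
```

Call:
{"name": "move_arm", "arguments": {"motion": [[0, 0.45, 0, 0, 0, 0], [0, 0.9, 0, 0, 0, 0]]}}

```text
time: 6.42
tool_pos: [0.3775, 0.0162, 0.1672]
tool_rot: [3.141, -0.001, 3.141]
contact_force: [1.6, -0.2, -3.4]
opening: 0.0382
grip_force: 35.0
```

Call:
{"name": "move_arm", "arguments": {"motion": [[0, 0.45, 0, 0, 0, 0], [0, 0.9, 0, 0, 0, 0]]}}

```text
time: 6.68
tool_pos: [0.3775, 0.1064, 0.1673]
tool_rot: [-3.141, -0.001, -3.141]
contact_force: [1.7, -0.7, -4.0]
opening: 0.0386
grip_force: 35.0
```

Call:
{"name": "move_arm", "arguments": {"motion": [[0, 0.4, 0, 0, 0, 0], [0, 0.8, 0, 0, 0, 0]]}}

```text
time: 6.92
tool_pos: [0.3774, 0.1863, 0.1671]
tool_rot: [-3.141, -0.001, -3.141]
contact_force: [-0.3, 0.3, -3.0]
opening: 0.0384
grip_force: 35.0
```

Call:
{"name": "move_arm", "arguments": {"motion": [[0, 0.35, 0, 0, 0, 0], [0, 0.6, 0, 0, 0, 0], [0, 0.77, 0, 0, 0, 0], [0, 0.77, 0, 0, 0, 0], [0, 0.77, 0, 0, 0, 0]]}}

```text
time: 7.55
tool_pos: [0.3779, 0.2613, 0.1674]
tool_rot: [-3.141, -0.001, -3.142]
contact_force: [-0.1, 0.0, -3.4]
opening: 0.0383
grip_force: 35.0
```

```bash
python3 - <<'E'
from h import *
p=robot.observe()['tool_pos']
c,E,P=look(.38,.263,[(.004,.013),(p[2]-.013,p[2]-.007)],r=.055); go(.38,.263,.168,np.pi)
E
```

```text
7.6 [0.378  0.2612 0.1676] [-3.1411e+00 -5.0000e-04  3.1412e+00]
table -0.0003
0.004 3085 mid [0.363  0.2628 0.0084] size [0.0547 0.0876 0.0088] circ 379.8 262.9 44.7
0.15444950666565627 7231 mid [0.379  0.2609 0.1574] size [0.0804 0.0794 0.006 ] circ 379.2 261.0 40.4
shift/0.1 [-0.02   0.018 -0.004] turn/pi [-0.0002 -0.0002 -0.0001]
```

Call:
{"name": "move_arm", "arguments": {"motion": [[-0.01, 0.018, 0, 0, 0, 0], [-0.01, 0.018, 0.15, 0, 0, 0], [-0.01, 0.018, 0.3, 0, 0, 0], [-0.01, 0.018, 0.5, 0, 0, 0], [-0.01, 0.018, 0.7, 0, 0, 0], [-0.01, 0.018, 0.7, 0, 0, 0]]}}

```text
time: 8.35
tool_pos: [0.3784, 0.2632, 0.0968]
tool_rot: [-3.14, -0.003, 3.141]
contact_force: [-0.2, -0.5, -4.1]
opening: 0.0388
grip_force: 35.0
```

Call:
{"name": "move_arm", "arguments": {"motion": [[0, 0, 0.15, 0, 0, 0], [0, 0, 0.3, 0, 0, 0], [0, 0, 0.45, 0, 0, 0], [0, 0, 0.555, 0, 0, 0], [0, 0, 0.555, 0, 0, 0], [0, 0, 0.555, 0, 0, 0]]}}

```text
time: 9.1
tool_pos: [0.3795, 0.2641, 0.0428]
tool_rot: [3.141, 0.001, -3.141]
contact_force: [0.4, 0.0, -4.3]
opening: 0.0381
grip_force: 35.0
```

Call:
{"name": "move_arm", "arguments": {"motion": [[0, 0, 0, 0, 0, 0], [0, 0, 0, 0, 0, 0], [0, 0, 0, 0, 0, 0], [0, 0, 0, 0, 0, 0], [0, 0, 0, 0, 0, 0]], "fingers": 1}}

```text
time: 9.72
tool_pos: [0.3791, 0.2639, 0.0423]
tool_rot: [3.141, 0.0, -3.141]
contact_force: [-1.2, 0.1, 0.2]
opening: 0.0836
grip_force: 0.0
```

Call:
{"name": "move_arm", "arguments": {"motion": [[0, 0, -0.3, 0, 0, 0], [0, 0, -0.65, 0, 0, 0], [0, 0, -1.0, 0, 0, 0]]}}

```text
time: 10.1
tool_pos: [0.3789, 0.2638, 0.1432]
tool_rot: [-3.142, -0.0, -3.141]
contact_force: [0.0, 0.1, 0.1]
opening: 0.0919
grip_force: 0.0
```

Call:
{"name": "move_arm", "arguments": {"motion": [[0, 0, -0.45, 0, 0, 0], [0, 0, -0.9, 0, 0, 0], [0, 0, -0.9, 0, 0, 0], [0, 0, -0.9, 0, 0, 0]]}}

```text
time: 10.6
tool_pos: [0.3786, 0.2637, 0.2316]
tool_rot: [-3.141, -0.001, -3.141]
contact_force: [-0.0, -0.3, -0.3]
opening: 0.0916
grip_force: 0.0
```

```bash
python3 - <<'E'
from h import *
c,E,P=look(.38,.263,[(.006,.013),(.02,.032),(.04,.052),(.1,.11)],r=.055,name='pics/w_p1.png')
m=np.hypot(P[...,0]-.38,P[...,1]-.263)<.05; z=P[...,2][m]; print(np.histogram(z,np.arange(0,.11,.004)))
# plane tilt of disc top
q=P[m]; q=q[(q[:,2]>.022)&(q[:,2]<.03)&(np.hypot(q[:,0]-.38,q[:,1]-.263)>.023)]
print(np.linalg.lstsq(np.c_[q[:,:2]-[.38,.263],np.ones(len(q))],q[:,2],rcond=None)[0].round(4))
go(.558,-.271,.227,np.pi)
E
```

```text
10.65 [0.3784 0.2635 0.2311] [-3.1407e+00 -2.0000e-03 -3.1413e+00]
table -0.0003
0.006 1482 mid [0.3801 0.2626 0.0093] size [0.0895 0.0885 0.0057] circ 380.1 262.9 45.0
0.02 2998 mid [0.3805 0.2638 0.0259] size [0.0793 0.0794 0.0116] circ 380.5 263.5 40.1
0.04 790 mid [0.38   0.2637 0.0459] size [0.039  0.0393 0.0116] circ 380.4 263.8 20.0
0.1 90 mid [0.3797 0.2629 0.1025] size [0.008  0.0079 0.0048] circ 379.8 262.7 4.6
(array([ 425,   66, 1424,    5,  138,  269, 2693,   36,   39,   39,   93,
        687,   10,   13,   16,   12,   13,   12,   15,   17,   15,   14,
         24,   82,   68,   81,    9]), array([0.   , 0.004, 0.008, 0.012, 0.016, 0.02 , 0.024, 0.028, 0.032,
       0.036, 0.04 , 0.044, 0.048, 0.052, 0.056, 0.06 , 0.064, 0.068,
       0.072, 0.076, 0.08 , 0.084, 0.088, 0.092, 0.096, 0.1  , 0.104,
       0.108]))
[-0.0005  0.0004  0.0253]
shift/0.1 [-1.795 -5.346  0.042] turn/pi [-0.0003 -0.0006  0.0001]
```

View pics/w_p1.png

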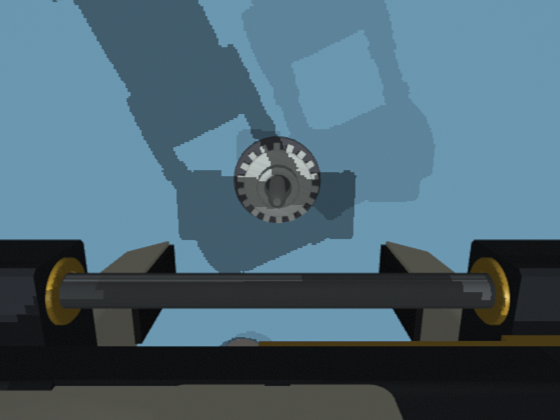

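Seated: the disc top is level at 26 mm, centred at (0.3805, 0.2635) and at pixel (278,182). Bushing next.

Call:
{"name": "move_arm", "arguments": {"motion": [[-0.15, -0.45, 0, 0, 0, 0], [-0.3, -0.9, 0, 0, 0, 0]]}}

```text
time: 10.9
tool_pos: [0.4085, 0.173, 0.2307]
tool_rot: [-3.141, -0.003, -3.139]
contact_force: [0.3, 0.1, 0.3]
opening: 0.0918
grip_force: 0.0
```

Call:
{"name": "move_arm", "arguments": {"motion": [[-0.15, -0.45, 0, 0, 0, 0], [-0.3, -0.9, 0, 0, 0, 0]]}}

```text
time: 11.15
tool_pos: [0.4387, 0.0825, 0.2308]
tool_rot: [3.141, -0.003, -3.141]
contact_force: [0.4, 0.8, 0.2]
opening: 0.0918
grip_force: 0.0
```

Call:
{"name": "move_arm", "arguments": {"motion": [[-0.15, -0.45, 0, 0, 0, 0], [-0.3, -0.9, 0, 0, 0, 0]]}}

```text
time: 11.4
tool_pos: [0.4688, -0.0075, 0.2307]
tool_rot: [3.141, -0.003, -3.141]
contact_force: [0.5, -0.1, 0.1]
opening: 0.0918
grip_force: 0.0
```

Call:
{"name": "move_arm", "arguments": {"motion": [[-0.15, -0.45, 0, 0, 0, 0], [-0.3, -0.9, 0, 0, 0, 0]]}}

```text
time: 11.65
tool_pos: [0.4988, -0.0974, 0.2306]
tool_rot: [3.14, -0.003, -3.141]
contact_force: [0.6, -0.3, -0.2]
opening: 0.0917
grip_force: 0.0
```

Call:
{"name": "move_arm", "arguments": {"motion": [[-0.15, -0.45, 0, 0, 0, 0], [-0.3, -0.9, 0, 0, 0, 0]]}}

```text
time: 11.9
tool_pos: [0.5289, -0.1874, 0.2304]
tool_rot: [3.14, -0.003, -3.141]
contact_force: [0.6, 0.1, -0.1]
opening: 0.0913
grip_force: 0.0
```

Call:
{"name": "move_arm", "arguments": {"motion": [[-0.15, -0.45, 0.25, 0, 0, 0], [-0.29, -0.85, 0.5, 0, 0, 0], [-0.29, -0.85, 0.5, 0, 0, 0], [-0.29, -0.85, 0.5, 0, 0, 0]]}}

```text
time: 12.4
tool_pos: [0.5577, -0.2704, 0.1811]
tool_rot: [3.14, -0.002, -3.141]
contact_force: [-0.0, -0.3, 0.8]
opening: 0.0914
grip_force: 0.0
```

```bash
python3 - <<'E'
from h import *
look(.558,-.271,[(.004,.009),(.022,.032)]); go(.558,-.271,.0095,np.pi)
E
```

```text
12.45 [ 0.5581 -0.2701  0.182 ] [ 3.1407e+00 -6.0000e-04 -3.1407e+00]
table -0.0003
0.004 1031 mid [ 0.5577 -0.2705  0.0065] size [0.0508 0.05   0.0049] circ 558.2 -270.4 25.8
0.022 748 mid [ 0.558  -0.2704  0.0259] size [0.0349 0.035  0.0077] circ 558.2 -270.2 17.9
shift/0.1 [-1.000e-03 -1.000e-02  1.725e+00] turn/pi [ 0.0003 -0.0002  0.0003]
```

Call:
{"name": "move_arm", "arguments": {"motion": [[0, 0, 0.45, 0, 0, 0], [0, 0, 0.9, 0, 0, 0]]}}

```text
time: 12.7
tool_pos: [0.5589, -0.2701, 0.093]
tool_rot: [-3.14, 0.003, -3.14]
contact_force: [0.0, -1.1, -0.6]
opening: 0.0916
grip_force: 0.0
```

Call:
{"name": "move_arm", "arguments": {"motion": [[0, 0, 0.35, 0, 0, 0], [0, 0, 0.65, 0, 0, 0], [0, 0, 0.81, 0, 0, 0], [0, 0, 0.81, 0, 0, 0], [0, 0, 0.81, 0, 0, 0]]}}

```text
time: 13.32
tool_pos: [0.5592, -0.2713, 0.0128]
tool_rot: [-3.14, 0.002, -3.141]
contact_force: [0.4, 0.1, -0.4]
opening: 0.092
grip_force: 0.0
```

Call:
{"name": "move_arm", "arguments": {"motion": [[0, 0, 0, 0, 0, 0], [0, 0, 0, 0, 0, 0], [0, 0, 0, 0, 0, 0], [0, 0, 0, 0, 0, 0], [0, 0, 0, 0, 0, 0], [0, 0, 0, 0, 0, 0]], "fingers": -1, "newtons": 30}}

```text
time: 14.08
tool_pos: [0.5582, -0.2709, 0.0111]
tool_rot: [3.141, -0.0, -3.141]
contact_force: [0.6, -1.0, -0.4]
opening: 0.0365
grip_force: 13.8
```

Call:
{"name": "move_arm", "arguments": {"motion": [[0, 0, -0.2, 0, 0, 0], [0, 0, -0.6, 0, 0, 0], [0, 0, -1.0, 0, 0, 0]]}}

```text
time: 14.45
tool_pos: [0.5578, -0.2708, 0.1116]
tool_rot: [3.141, -0.001, -3.141]
contact_force: [0.9, 0.3, -2.9]
opening: 0.0356
grip_force: 30.0
```

Call:
{"name": "move_arm", "arguments": {"motion": [[0, 0, -0.4, 0, 0, 0], [0, 0, -0.6, 0, 0, 0], [0, 0, -0.6, 0, 0, 0], [0, 0, -0.6, 0, 0, 0]]}}

```text
time: 14.95
tool_pos: [0.5576, -0.2706, 0.1696]
tool_rot: [3.14, -0.002, -3.141]
contact_force: [0.3, -0.3, -2.3]
opening: 0.0355
grip_force: 30.0
```

```bash
python3 - <<'E'
from h import *
p=robot.observe()['tool_pos']
look(p[0],p[1],[(p[2]-.006,p[2]-.0015)],r=.04,name='pics/w_held2.png'); go(.38,.263,.17,np.pi)
E
```

```text
15.0 [ 0.5575 -0.2706  0.1694] [ 3.1398e+00 -2.6000e-03 -3.1413e+00]
table -0.0003
0.1636394292413902 1736 mid [ 0.5481 -0.2708  0.1659] size [0.032  0.0463 0.0045] circ 548.4 -270.8 23.2
shift/0.1 [1.773 5.336 0.008] turn/pi [ 0.0006 -0.0008  0.0001]
```

View pics/w_held2.png

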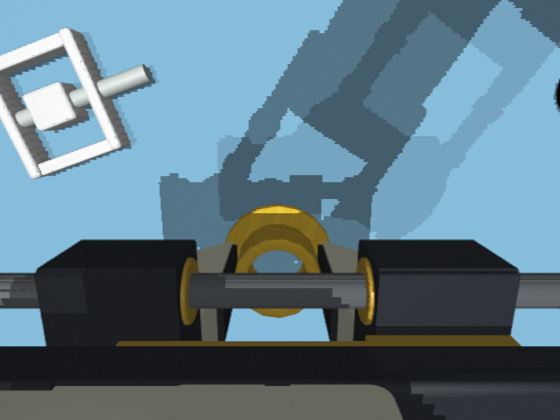

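The bushing is held level, with its flange at about (277,245) and centred on the tool. I carry it to the axle.

Call:
{"name": "move_arm", "arguments": {"motion": [[0.1, 0.3, 0, 0, 0, 0], [0.2, 0.6, 0, 0, 0, 0], [0.3, 0.9, 0, 0, 0, 0]]}}

```text
time: 15.38
tool_pos: [0.5272, -0.1799, 0.1696]
tool_rot: [3.14, -0.002, -3.141]
contact_force: [0.0, 0.8, -2.9]
opening: 0.0359
grip_force: 30.0
```

Call:
{"name": "move_arm", "arguments": {"motion": [[0.15, 0.45, 0, 0, 0, 0], [0.3, 0.9, 0, 0, 0, 0]]}}

```text
time: 15.62
tool_pos: [0.497, -0.0897, 0.1698]
tool_rot: [3.141, -0.002, 3.141]
contact_force: [0.7, 0.6, -1.5]
opening: 0.0353
grip_force: 30.0
```

Call:
{"name": "move_arm", "arguments": {"motion": [[0.15, 0.45, 0, 0, 0, 0], [0.3, 0.9, 0, 0, 0, 0]]}}

```text
time: 15.88
tool_pos: [0.4669, 0.0003, 0.1701]
tool_rot: [3.141, -0.002, -3.142]
contact_force: [0.0, 0.5, -1.3]
opening: 0.036
grip_force: 30.0
```

Call:
{"name": "move_arm", "arguments": {"motion": [[0.15, 0.45, 0, 0, 0, 0], [0.3, 0.9, 0, 0, 0, 0]]}}

```text
time: 16.12
tool_pos: [0.4369, 0.0902, 0.1702]
tool_rot: [3.142, -0.002, -3.142]
contact_force: [0.9, 1.1, -2.1]
opening: 0.0356
grip_force: 30.0
```

Call:
{"name": "move_arm", "arguments": {"motion": [[0.15, 0.45, 0, 0, 0, 0], [0.3, 0.9, 0, 0, 0, 0]]}}

```text
time: 16.38
tool_pos: [0.4069, 0.1801, 0.1703]
tool_rot: [-3.141, -0.002, -3.141]
contact_force: [-0.6, 0.3, -1.5]
opening: 0.036
grip_force: 30.0
```

Call:
{"name": "move_arm", "arguments": {"motion": [[0.1, 0.3, 0, 0, 0, 0], [0.2, 0.6, 0, 0, 0, 0], [0.27, 0.835, 0, 0, 0, 0], [0.27, 0.835, 0, 0, 0, 0], [0.27, 0.835, 0, 0, 0, 0]]}}

```text
time: 17.0
tool_pos: [0.3808, 0.2617, 0.1706]
tool_rot: [-3.141, -0.001, -3.141]
contact_force: [0.6, 0.1, -2.1]
opening: 0.0357
grip_force: 30.0
```

```bash
python3 - <<'E'
from h import *
p=robot.observe()['tool_pos']
look(.38,.263,[(.02,.032),(p[2]-.0075,p[2]-.003)],r=.055); go(.38,.263,.17,np.pi)
E
```

```text
17.05 [0.381  0.2616 0.1707] [-3.1409e+00 -9.0000e-04  3.1414e+00]
table -0.0003
0.02 3171 mid [0.3712 0.2637 0.026 ] size [0.0608 0.0795 0.0118] circ 380.6 263.7 40.1
0.16305915045838607 2217 mid [0.3718 0.2613 0.1653] size [0.0333 0.0481 0.0045] circ 372.8 261.3 24.1
shift/0.1 [0.01  0.014 0.007] turn/pi [-0.0002 -0.0003 -0.0001]
```

Call:
{"name": "move_arm", "arguments": {"motion": [[0.005, 0.017, 0, 0, 0, 0], [0.005, 0.017, 0.2, 0, 0, 0], [0.005, 0.017, 0.4, 0, 0, 0], [0.005, 0.017, 0.6, 0, 0, 0]]}}

```text
time: 17.55
tool_pos: [0.3809, 0.2636, 0.1107]
tool_rot: [3.141, 0.0, 3.141]
contact_force: [-0.4, 1.0, -1.7]
opening: 0.0358
grip_force: 30.0
```

Call:
{"name": "move_arm", "arguments": {"motion": [[0, 0, 0.15, 0, 0, 0], [0, 0, 0.3, 0, 0, 0], [0, 0, 0.42, 0, 0, 0], [0, 0, 0.5, 0, 0, 0], [0, 0, 0.525, 0, 0, 0], [0, 0, 0.525, 0, 0, 0], [0, 0, 0.525, 0, 0, 0]]}}

```text
time: 18.42
tool_pos: [0.3808, 0.2642, 0.0591]
tool_rot: [3.141, 0.001, -3.141]
contact_force: [0.4, -0.4, -1.4]
opening: 0.0353
grip_force: 30.0
```

Call:
{"name": "move_arm", "arguments": {"motion": [[0, 0, 0.01, 0, 0, 0], [0, 0, 0.01, 0, 0, 0], [0, 0, 0.01, 0, 0, 0], [0, 0, 0.01, 0, 0, 0], [0, 0, 0.01, 0, 0, 0]], "fingers": 1}}

```text
time: 19.05
tool_pos: [0.3806, 0.2641, 0.0578]
tool_rot: [3.141, 0.0, -3.141]
contact_force: [-0.0, 0.7, 0.6]
opening: 0.0812
grip_force: 0.0
```

Call:
{"name": "move_arm", "arguments": {"motion": [[0, 0, -0.3, 0, 0, 0], [0, 0, -0.65, 0, 0, 0], [0, 0, -1.0, 0, 0, 0]]}}

```text
time: 19.42
tool_pos: [0.3804, 0.264, 0.1587]
tool_rot: [-3.142, -0.0, -3.141]
contact_force: [-0.1, 0.1, -0.3]
opening: 0.0919
grip_force: 0.0
```

Call:
{"name": "move_arm", "arguments": {"motion": [[0, 0, -0.4, 0, 0, 0], [0, 0, -0.7, 0, 0, 0], [0, 0, -0.7, 0, 0, 0], [0, 0, -0.7, 0, 0, 0]]}}

```text
time: 19.92
tool_pos: [0.38, 0.2638, 0.2269]
tool_rot: [-3.141, -0.001, -3.141]
contact_force: [-0.0, 0.3, -0.2]
opening: 0.0917
grip_force: 0.0
```

```bash
python3 - <<'E'
from h import *
look(.38,.263,[(.02,.032),(.048,.055),(.068,.08)],r=.055); go(.471,-.01,.2,np.pi/2)
c=dict(np.load('scene0.npz')); u,v=260,210
cv2.imwrite('pics/collar.png',cv2.resize(c['image'][v-40:v+40,u-50:u+50,::-1],None,fx=6,fy=6,interpolation=cv2.INTER_CUBIC))
E
```

```text
19.975 [0.3799 0.2638 0.2266] [-3.1407e+00 -2.0000e-03 -3.1413e+00]
table -0.0003
0.02 2018 mid [0.3806 0.2634 0.0258] size [0.0793 0.079  0.0116] circ 380.6 263.7 40.2
0.048 1078 mid [0.3809 0.2638 0.0515] size [0.0514 0.051  0.0069] circ 381.1 263.9 25.9
0.068 791 mid [0.381  0.2638 0.0741] size [0.0351 0.0356 0.0118] circ 381.1 263.9 18.0
shift/0.1 [-0.911 -2.738  0.266] turn/pi [-7.000e-04 -3.000e-04  5.001e-01]
```

The bushing is seated, with its flange top at 52 mm and tube top at 74 mm. Collar next.

Call:
{"name": "move_arm", "arguments": {"motion": [[-0.15, -0.46, 0, 0, 0, 0], [-0.3, -0.91, 0, 0, 0, 0]]}}

```text
time: 20.23
tool_pos: [0.4101, 0.1722, 0.2264]
tool_rot: [-3.141, -0.002, -3.139]
contact_force: [0.3, -0.3, -0.4]
opening: 0.0917
grip_force: 0.0
```

Call:
{"name": "move_arm", "arguments": {"motion": [[-0.15, -0.46, 0, 0, 0, 0], [-0.3, -0.91, 0, 0, 0, 0]]}}

```text
time: 20.48
tool_pos: [0.4403, 0.0806, 0.2265]
tool_rot: [3.141, -0.002, -3.141]
contact_force: [-0.4, 0.7, -0.3]
opening: 0.0919
grip_force: 0.0
```

Call:
{"name": "move_arm", "arguments": {"motion": [[-0.15, -0.46, 0.25, 0, 0, 0], [-0.3, -0.91, 0.5, 0, 0, 0], [-0.3, -0.91, 0.5, 0, 0, 0], [-0.3, -0.91, 0.5, 0, 0, 0]]}}

```text
time: 20.98
tool_pos: [0.4701, -0.0085, 0.177]
tool_rot: [3.141, -0.002, 3.141]
contact_force: [-0.4, -0.1, 0.7]
opening: 0.0917
grip_force: 0.0
```

```bash
python3 - <<'E'
from h import *
c,E,P=look(.471,-.01,[(.005,.024),(.014,.022)],r=.06,name='pics/w_col.png')
# ring centre: the bore seen as table points enclosed by the top face
m=((np.hypot(P[...,0]-.471,P[...,1]+.01)<.06)&(P[...,2]>.014)&(P[...,2]<.024)).astype(np.uint8)
cs,h=cv2.findContours(m,cv2.RETR_CCOMP,cv2.CHAIN_APPROX_NONE)
for k,hh in zip(cs,h[0]):
    if cv2.contourArea(k)<80: continue
    q=toplane(c,k[:,0],.018,E)[:,:2]*1000
    e=cv2.fitEllipse(q.astype(np.float32)); print('hole' if hh[3]>=0 else 'outer',len(k),np.round(e[0],1),np.round(e[1],1),(q.max(0)+q.min(0))/2,np.ptp(q,axis=0))
p=P[m>0]; print('mean',p.mean(0)); np.save('colpts.npy',p)
E
```

```text
21.025 [ 0.4703 -0.0081  0.1776] [ 3.1410e+00 -7.0000e-04 -3.1408e+00]
table -0.0003
0.005 2460 mid [ 0.4722 -0.0062  0.0126] size [0.049  0.0651 0.0151] circ 474.2 -6.3 32.6
0.014 2187 mid [ 0.4723 -0.0062  0.0171] size [0.0488 0.0651 0.0061] circ 474.2 -6.3 32.6
outer 227 [473.  -10.3] [46.5 61.5] [472.01609154  -6.16218143] [48.39578566 64.80965257]
hole 82 [472.  -14.1] [24.9 25.2] [472.12800234 -13.96432419] [24.64807136 25.0537006 ]
mean [ 0.47283937 -0.01026795  0.01749041]
```

View pics/w_col.png

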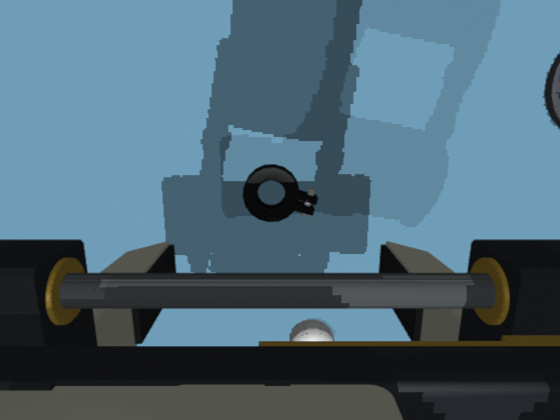

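The picture shows the collar ring at (271,192) with its ears to the right at about (308,200). The bore fit gives 25 mm, centred at (0.472, -0.014). The ear direction comes next.

```bash
python3 - <<'E'
from h import *
p=np.load('colpts.npy')[:,:2]-[.472,-.014]; q=p[np.hypot(*p.T)>.0275]; print(len(q),q.mean(0),np.hypot(*q.T).max())
a=np.arctan2(*q.mean(0)[::-1]); print(np.degrees(a))
# fingers close along tool y=(sin yaw,-cos yaw) ; want perpendicular to a -> yaw=a or a+pi
go(.472,-.014,.0035,a)
print('q6 after',robot.observe()['qpos'])
E
```

```text
226 [0.00932548 0.03222142] 0.04050214884181974
73.85856429783287
shift/0.1 [-0.018 -0.06   1.741] turn/pi [-1.000e-04 -3.000e-04  5.899e-01]
q6 after [-1.80581756e-01  2.92588551e-01  1.74368082e+00  4.70914187e-04
  1.10613614e+00 -1.75241194e+00]
```

Call:
{"name": "move_arm", "arguments": {"motion": [[-0.018, -0.06, 0, 0, 0, 0.055], [-0.018, -0.06, 0, 0, 0, 0.11], [-0.018, -0.06, 0, 0, 0, 0.165], [-0.018, -0.06, 0, 0, 0, 0.22], [-0.018, -0.06, 0, 0, 0, 0.275], [-0.018, -0.06, 0, 0, 0, 0.33], [-0.018, -0.06, 0, 0, 0, 0.385], [-0.018, -0.06, 0, 0, 0, 0.44], [-0.018, -0.06, 0, 0, 0, 0.495], [-0.018, -0.06, 0, 0, 0, 0.55], [-0.018, -0.06, 0, 0, 0, 0.59], [-0.018, -0.06, 0, 0, 0, 0.59]]}}

```text
time: 22.52
tool_pos: [0.4724, -0.0137, 0.1783]
tool_rot: [3.141, -0.0, 1.292]
contact_force: [-0.8, 0.6, 0.6]
opening: 0.0915
grip_force: 0.0
```

Call:
{"name": "move_arm", "arguments": {"motion": [[0, 0, 0.4, 0, 0, 0], [0, 0, 0.8, 0, 0, 0], [0, 0, 0.8, 0, 0, 0], [0, 0, 0.8, 0, 0, 0]]}}

```text
time: 23.02
tool_pos: [0.4733, -0.0147, 0.0991]
tool_rot: [3.14, -0.0, 1.29]
contact_force: [1.2, -0.5, 0.7]
opening: 0.0919
grip_force: 0.0
```

```bash
python3 - <<'E'
from h import *
go(.472,-.014,.0035,np.radians(73.9)); print(robot.observe()['tool_pos'])
E
```

```text
shift/0.1 [ 0.002 -0.016  0.956] turn/pi [ 0.0006 -0.0001  0.0001]
[ 0.47331477 -0.0146571   0.09905331]
```

Call:
{"name": "move_arm", "arguments": {"motion": [[0, -0.01, 0.35, 0, 0, 0], [0, -0.01, 0.7, 0, 0, 0], [0, -0.01, 0.9, 0, 0, 0], [0, -0.01, 0.95, 0, 0, 0], [0, -0.01, 0.95, 0, 0, 0], [0, -0.01, 0.95, 0, 0, 0]]}}

```text
time: 23.78
tool_pos: [0.4725, -0.0147, 0.004]
tool_rot: [3.139, -0.0, 1.289]
contact_force: [-1.5, 0.4, 0.2]
opening: 0.0916
grip_force: 0.0
```

Call:
{"name": "move_arm", "arguments": {"motion": [[0, 0, 0, 0, 0, 0], [0, 0, 0, 0, 0, 0], [0, 0, 0, 0, 0, 0], [0, 0, 0, 0, 0, 0], [0, 0, 0, 0, 0, 0], [0, 0, 0, 0, 0, 0]], "fingers": -1, "newtons": 30}}

```text
time: 24.52
tool_pos: [0.4715, -0.0146, 0.0027]
tool_rot: [3.142, -0.0, 1.288]
contact_force: [-0.4, 1.0, -0.1]
opening: 0.0495
grip_force: 30.0
```

Call:
{"name": "move_arm", "arguments": {"motion": [[0, 0, -0.2, 0, 0, 0], [0, 0, -0.6, 0, 0, 0], [0, 0, -1.0, 0, 0, 0]]}}

```text
time: 24.9
tool_pos: [0.4709, -0.0145, 0.1034]
tool_rot: [-3.14, 0.0, 1.288]
contact_force: [0.8, -0.6, -2.3]
opening: 0.0497
grip_force: 30.0
```

Call:
{"name": "move_arm", "arguments": {"motion": [[0, 0, -0.4, 0, 0, 0], [0, 0, -0.6, 0, 0, 0], [0, 0, -0.6, 0, 0, 0], [0, 0, -0.6, 0, 0, 0]]}}

```text
time: 25.4
tool_pos: [0.4707, -0.0145, 0.1616]
tool_rot: [-3.139, 0.0, 1.288]
contact_force: [-1.0, -0.1, -1.7]
opening: 0.0499
grip_force: 30.0
```

```bash
python3 - <<'E'
from h import *
p=robot.observe()['tool_pos']
look(p[0],p[1],[(p[2]-.006,p[2]-.0015),(p[2]+.01,p[2]+.018)],r=.05,name='pics/w_held3.png'); go(.381,.2635,.165,np.radians(73.9))
E
```

```text
25.45 [ 0.4706 -0.0145  0.1614] [-3.1390e+00  2.0000e-04  1.2884e+00]
table -0.0002
0.15555113762469414 21 mid [0.4837 0.0153 0.1589] size [0.0125 0.0223 0.0023] circ 483.1 15.3 12.5
0.17155113762469415 7390 mid [ 0.4745 -0.0052  0.1756] size [0.0792 0.0652 0.008 ] circ 474.5 -4.0 41.3
shift/0.1 [ 2.42  -1.635 -0.032] turn/pi [-0.0008  0.0001 -0.0005]
```

View pics/w_held3.png

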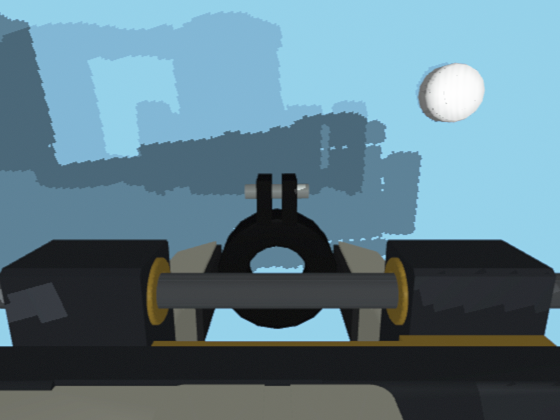

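The collar is held level, ears forward at (275,190) and ring around (277,265). I carry it to the axle.

Call:
{"name": "move_arm", "arguments": {"motion": [[0.25, -0.17, 0, 0, 0, 0], [0.53, -0.36, 0, 0, 0, 0], [0.81, -0.545, 0, 0, 0, 0]]}}

```text
time: 25.82
tool_pos: [0.4407, 0.0792, 0.1614]
tool_rot: [-3.139, 0.001, 1.288]
contact_force: [-0.1, -0.4, -1.4]
opening: 0.0495
grip_force: 30.0
```

Call:
{"name": "move_arm", "arguments": {"motion": [[0.4, -0.27, 0, 0, 0, 0], [0.81, -0.545, 0, 0, 0, 0]]}}

```text
time: 26.08
tool_pos: [0.4109, 0.1724, 0.1615]
tool_rot: [-3.14, 0.001, 1.288]
contact_force: [0.8, 0.3, -1.4]
opening: 0.0497
grip_force: 30.0
```

Call:
{"name": "move_arm", "arguments": {"motion": [[0.3, -0.2, 0, 0, 0, 0], [0.6, -0.4, 0, 0, 0, 0], [0.8, -0.545, 0, 0, 0, 0], [0.8, -0.545, 0, 0, 0, 0], [0.8, -0.545, 0, 0, 0, 0]]}}

```text
time: 26.7
tool_pos: [0.3817, 0.2627, 0.162]
tool_rot: [-3.141, 0.001, 1.289]
contact_force: [0.4, 0.3, -1.5]
opening: 0.0496
grip_force: 30.0
```

```bash
python3 - <<'E'
from h import *
look(.38,.263,[(.02,.032)],r=.055); go(.3805,.2635,.0775,np.radians(73.9))
E
```

```text
26.75 [0.3819 0.2625 0.1622] [-3.1409e+00  1.0000e-03  1.2878e+00]
table -0.0002
0.02 2427 mid [0.3803 0.271  0.0241] size [0.0799 0.0665 0.0082] circ 380.4 264.2 40.2
shift/0.1 [ 0.006 -0.016  0.847] turn/pi [-0.0002  0.0003 -0.0006]
```

Call:
{"name": "move_arm", "arguments": {"motion": [[0.006, -0.015, 0, 0, 0, 0], [0.006, -0.015, 0.15, 0, 0, 0], [0.006, -0.015, 0.3, 0, 0, 0], [0.006, -0.015, 0.45, 0, 0, 0], [0.006, -0.015, 0.6, 0, 0, 0], [0.006, -0.015, 0.72, 0, 0, 0], [0.006, -0.015, 0.8, 0, 0, 0], [0.006, -0.015, 0.84, 0, 0, 0], [0.006, -0.015, 0.84, 0, 0, 0], [0.006, -0.015, 0.84, 0, 0, 0]]}}

```text
time: 28.0
tool_pos: [0.3809, 0.2645, 0.0791]
tool_rot: [3.141, -0.001, 1.288]
contact_force: [0.5, 0.7, -0.6]
opening: 0.0498
grip_force: 30.0
```

Call:
{"name": "move_arm", "arguments": {"motion": [[0, 0, 0.015, 0, 0, 0], [0, 0, 0.015, 0, 0, 0], [0, 0, 0.015, 0, 0, 0], [0, 0, 0.015, 0, 0, 0], [0, 0, 0.015, 0, 0, 0]], "fingers": 1}}

```text
time: 28.62
tool_pos: [0.3806, 0.2644, 0.0773]
tool_rot: [3.141, -0.0, 1.288]
contact_force: [1.0, 0.6, -0.2]
opening: 0.0907
grip_force: 0.0
```

Call:
{"name": "move_arm", "arguments": {"motion": [[0, 0, -0.3, 0, 0, 0], [0, 0, -0.65, 0, 0, 0], [0, 0, -1.0, 0, 0, 0]]}}

```text
time: 29.0
tool_pos: [0.3804, 0.2643, 0.1782]
tool_rot: [-3.141, 0.0, 1.288]
contact_force: [0.3, 0.5, -0.3]
opening: 0.0917
grip_force: 0.0
```

Call:
{"name": "move_arm", "arguments": {"motion": [[0, 0, -0.3, 0, 0, 0], [0, 0, -0.5, 0, 0, 0], [0, 0, -0.5, 0, 0, 0], [0, 0, -0.5, 0, 0, 0]]}}

```text
time: 29.5
tool_pos: [0.3801, 0.2642, 0.2263]
tool_rot: [-3.14, 0.001, 1.288]
contact_force: [-0.3, -0.0, 0.2]
opening: 0.0917
grip_force: 0.0
```

```bash
python3 - <<'E'
from h import *
c,E,P=look(.381,.2635,[(.02,.032),(.048,.055),(.084,.096)],r=.055,name='pics/w_p3.png')
m=np.hypot(P[...,0]-.381,P[...,1]-.2635)<.05; q=P[m]; q=q[(q[:,2]>.082)&(q[:,2]<.1)&(np.hypot(q[:,0]-.381,q[:,1]-.2635)>.014)]
print(np.median(q[:,2]),np.linalg.lstsq(np.c_[q[:,:2]-[.381,.2635],np.ones(len(q))],q[:,2],rcond=None)[0].round(4))
go(.622,.0255,.175,np.radians(73.9))
E
```

```text
29.55 [0.3801 0.2641 0.2261] [-3.1400e+00  1.3000e-03  1.2883e+00]
table -0.0002
0.02 1271 mid [0.3801 0.2667 0.026 ] size [0.0801 0.0748 0.0115] circ 380.1 264.3 40.2
0.048 169 mid [0.383  0.2715 0.0515] size [0.0475 0.0373 0.0069] circ 383.0 271.0 24.8
0.084 2852 mid [0.3814 0.2738 0.09  ] size [0.0492 0.0653 0.0119] circ 383.3 273.8 32.7
0.0916234539729735 [-0.0119 -0.0306  0.0916]
shift/0.1 [-1.616  2.989  0.508] turn/pi [-0.0005  0.0004 -0.0005]
```

View pics/w_p3.png

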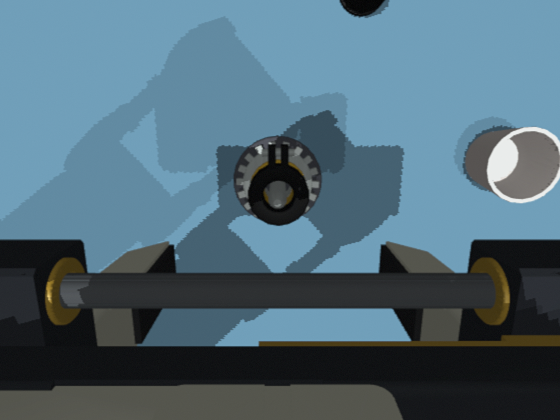

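The collar lies flat, its top at about 92 mm, with the ring at (278,195) and the ears upward. Cap next.

Call:
{"name": "move_arm", "arguments": {"motion": [[-0.27, 0.49, 0, 0, 0, 0], [-0.54, 0.99, 0, 0, 0, 0]]}}

```text
time: 29.8
tool_pos: [0.4609, 0.1843, 0.2262]
tool_rot: [-3.14, 0.001, 1.29]
contact_force: [1.1, 0.2, 0.6]
opening: 0.0916
grip_force: 0.0
```

Call:
{"name": "move_arm", "arguments": {"motion": [[-0.27, 0.49, 0, 0, 0, 0], [-0.54, 0.99, 0, 0, 0, 0]]}}

```text
time: 30.05
tool_pos: [0.5413, 0.1041, 0.226]
tool_rot: [-3.14, 0.0, 1.288]
contact_force: [-0.0, 0.7, -0.5]
opening: 0.0916
grip_force: 0.0
```

Call:
{"name": "move_arm", "arguments": {"motion": [[-0.27, 0.49, 0.25, 0, 0, 0], [-0.54, 0.99, 0.5, 0, 0, 0], [-0.54, 0.99, 0.5, 0, 0, 0], [-0.54, 0.99, 0.5, 0, 0, 0]]}}

```text
time: 30.55
tool_pos: [0.62, 0.0262, 0.176]
tool_rot: [-3.139, 0.0, 1.288]
contact_force: [-0.4, 0.3, 0.6]
opening: 0.0922
grip_force: 0.0
```

```bash
python3 - <<'E'
from h import *
c,E,P=look(.622,.0255,[(.004,.02),(.01,.04),(.028,.034)],r=.05)
hsv=cv2.cvtColor(c['image'],cv2.COLOR_RGB2HSV)
m=((np.hypot(P[...,0]-.622,P[...,1]-.0255)<.05)&(P[...,2]>.012)&(P[...,2]<.034)); q=P[m]
# sphere-free: circle fit of the widest visible edge
(cx,cy),r=cv2.minEnclosingCircle(q[:,:2].astype(np.float32)*1000); print(cx,cy,r)
go(cx/1000,cy/1000,.0035,np.radians(73.9))
E
```

```text
30.6 [0.6201 0.0268 0.1771] [-3.1407e+00 -3.0000e-04  1.2890e+00]
table -0.0003
0.004 189 mid [0.6234 0.0259 0.012 ] size [0.0431 0.0431 0.0159] circ 623.6 25.9 22.0
0.01 2016 mid [0.6234 0.0259 0.021 ] size [0.0431 0.0431 0.022 ] circ 623.6 25.9 22.0
0.028 748 mid [0.6229 0.0259 0.03  ] size [0.0297 0.0308 0.004 ] circ 623.8 26.2 15.9
623.5965576171875 25.91592788696289 22.01477813720703
shift/0.1 [1.000e-03 3.700e-02 1.736e+00] turn/pi [-0.0003 -0.0001 -0.0003]
```

Call:
{"name": "move_arm", "arguments": {"motion": [[0, 0.035, 0.45, 0, 0, 0], [0, 0.035, 0.9, 0, 0, 0], [0, 0.035, 0.9, 0, 0, 0]]}}

```text
time: 30.98
tool_pos: [0.6214, 0.0265, 0.0851]
tool_rot: [-3.135, 0.001, 1.29]
contact_force: [-0.3, 0.8, 0.2]
opening: 0.0922
grip_force: 0.0
```

Call:
{"name": "move_arm", "arguments": {"motion": [[0, 0, 0.35, 0, 0, 0], [0, 0, 0.65, 0, 0, 0], [0, 0, 0.83, 0, 0, 0], [0, 0, 0.83, 0, 0, 0], [0, 0, 0.83, 0, 0, 0]]}}

```text
time: 31.6
tool_pos: [0.6253, 0.0252, 0.0061]
tool_rot: [3.139, -0.001, 1.289]
contact_force: [0.3, -0.0, -0.1]
opening: 0.0917
grip_force: 0.0
```

Call:
{"name": "move_arm", "arguments": {"motion": [[0, 0, 0, 0, 0, 0], [0, 0, 0, 0, 0, 0], [0, 0, 0, 0, 0, 0], [0, 0, 0, 0, 0, 0], [0, 0, 0, 0, 0, 0], [0, 0, 0, 0, 0, 0]], "fingers": -1, "newtons": 30}}

```text
time: 32.35
tool_pos: [0.624, 0.0251, 0.0042]
tool_rot: [-3.141, -0.0, 1.288]
contact_force: [0.0, 0.2, -0.9]
opening: 0.0427
grip_force: 30.0
```

Call:
{"name": "move_arm", "arguments": {"motion": [[0, 0, -0.2, 0, 0, 0], [0, 0, -0.6, 0, 0, 0], [0, 0, -1.0, 0, 0, 0]]}}

```text
time: 32.72
tool_pos: [0.6236, 0.0251, 0.1047]
tool_rot: [-3.14, 0.0, 1.288]
contact_force: [1.1, -0.6, -1.7]
opening: 0.0428
grip_force: 30.0
```

Call:
{"name": "move_arm", "arguments": {"motion": [[0, 0, -0.4, 0, 0, 0], [0, 0, -0.7, 0, 0, 0], [0, 0, -0.7, 0, 0, 0], [0, 0, -0.7, 0, 0, 0]]}}

```text
time: 33.22
tool_pos: [0.6232, 0.0251, 0.1726]
tool_rot: [-3.139, 0.0, 1.288]
contact_force: [-0.7, -0.2, -1.6]
opening: 0.0428
grip_force: 30.0
```

```bash
python3 - <<'E'
from h import *
p=robot.observe()['tool_pos']
look(p[0],p[1],[(p[2]+.010,p[2]+.016),(p[2]+.02,p[2]+.032)],r=.03,name='pics/w_held4.png'); go(.3805,.2635,p[2],np.radians(73.9))
E
```

```text
33.275 [0.623  0.0251 0.1722] [-3.1382e+00  6.0000e-04  1.2884e+00]
table -0.0002
0.1825932684415015 884 mid [0.6263 0.0348 0.1856] size [0.0535 0.0252 0.006 ] circ 626.3 35.8 27.8
0.1925932684415015 3964 mid [0.6263 0.0259 0.1986] size [0.0534 0.0393 0.012 ] circ 625.4 32.4 28.0
shift/0.1 [ 1.613 -2.993  0.005] turn/pi [-0.0011  0.0002 -0.0004]
```

View pics/w_held4.png

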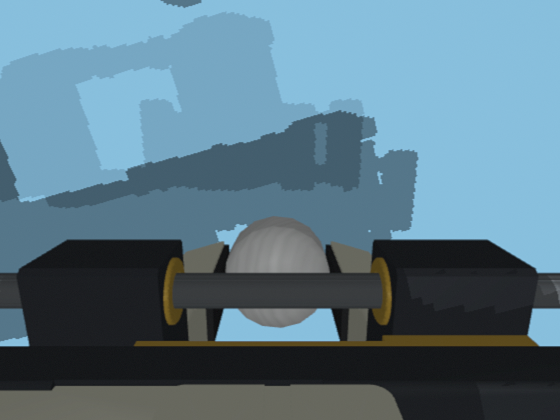

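The cap is held level at about (277,270). I carry it to the axle.

Call:
{"name": "move_arm", "arguments": {"motion": [[0.15, -0.3, 0, 0, 0, 0], [0.33, -0.6, 0, 0, 0, 0], [0.54, -0.995, 0, 0, 0, 0]]}}

```text
time: 33.65
tool_pos: [0.5422, 0.105, 0.1723]
tool_rot: [-3.139, 0.001, 1.287]
contact_force: [-0.2, -0.1, -1.5]
opening: 0.0426
grip_force: 30.0
```

Call:
{"name": "move_arm", "arguments": {"motion": [[0.27, -0.5, 0, 0, 0, 0], [0.54, -0.995, 0, 0, 0, 0]]}}

```text
time: 33.9
tool_pos: [0.4609, 0.185, 0.1726]
tool_rot: [-3.139, 0.001, 1.288]
contact_force: [0.0, 0.7, -0.0]
opening: 0.0424
grip_force: 30.0
```

Call:
{"name": "move_arm", "arguments": {"motion": [[0.2, -0.4, 0, 0, 0, 0], [0.38, -0.75, 0, 0, 0, 0], [0.53, -0.995, 0, 0, 0, 0], [0.53, -0.995, 0, 0, 0, 0], [0.53, -0.995, 0, 0, 0, 0]]}}

```text
time: 34.52
tool_pos: [0.3823, 0.2624, 0.1735]
tool_rot: [-3.141, 0.001, 1.289]
contact_force: [-0.2, -0.4, -0.5]
opening: 0.0429
grip_force: 30.0
```

```bash
python3 - <<'E'
from h import *
print(robot.observe()['tool_pos']); go(.3805,.2635,.097,np.radians(73.9))
E
```

```text
[0.38228828 0.26242376 0.17345297]
shift/0.1 [ 0.006 -0.02   0.765] turn/pi [-0.0003  0.0004 -0.0004]
```

Call:
{"name": "move_arm", "arguments": {"motion": [[0, -0.018, 0, 0, 0, 0], [0, -0.018, 0.15, 0, 0, 0], [0, -0.018, 0.3, 0, 0, 0], [0, -0.018, 0.42, 0, 0, 0], [0, -0.018, 0.54, 0, 0, 0], [0, -0.018, 0.64, 0, 0, 0], [0, -0.018, 0.72, 0, 0, 0], [0, -0.018, 0.76, 0, 0, 0], [0, -0.018, 0.76, 0, 0, 0], [0, -0.018, 0.76, 0, 0, 0]]}}

```text
time: 35.78
tool_pos: [0.3808, 0.2635, 0.0985]
tool_rot: [3.141, -0.001, 1.289]
contact_force: [0.5, 0.6, -1.2]
opening: 0.0427
grip_force: 30.0
```

Call:
{"name": "move_arm", "arguments": {"motion": [[0, 0, 0.012, 0, 0, 0], [0, 0, 0.012, 0, 0, 0]]}}

```text
time: 36.02
tool_pos: [0.3806, 0.2634, 0.0971]
tool_rot: [3.141, -0.0, 1.288]
contact_force: [0.8, 0.6, -1.7]
opening: 0.0427
grip_force: 30.0
```

Call:
{"name": "move_arm", "arguments": {"motion": [[0, 0, 0, 0, 0, 0], [0, 0, 0, 0, 0, 0], [0, 0, 0, 0, 0, 0], [0, 0, 0, 0, 0, 0], [0, 0, 0, 0, 0, 0]], "fingers": 1}}

```text
time: 36.65
tool_pos: [0.3805, 0.2634, 0.097]
tool_rot: [3.142, -0.0, 1.288]
contact_force: [-0.4, -0.1, -0.4]
opening: 0.0879
grip_force: 0.0
```

Call:
{"name": "move_arm", "arguments": {"motion": [[0, 0, -0.3, 0, 0, 0], [0, 0, -0.65, 0, 0, 0], [0, 0, -1.0, 0, 0, 0]]}}

```text
time: 37.02
tool_pos: [0.3804, 0.2633, 0.198]
tool_rot: [-3.141, 0.0, 1.288]
contact_force: [0.0, 0.4, -0.7]
opening: 0.0918
grip_force: 0.0
```

Call:
{"name": "move_arm", "arguments": {"motion": [[0, 0, -0.3, 0, 0, 0], [0, 0, -0.5, 0, 0, 0], [0, 0, -0.5, 0, 0, 0], [0, 0, -0.5, 0, 0, 0]]}}

```text
time: 37.52
tool_pos: [0.3801, 0.2631, 0.2461]
tool_rot: [-3.14, 0.001, 1.288]
contact_force: [0.0, 0.3, -0.5]
opening: 0.0919
grip_force: 0.0
```

```bash
python3 - <<'E'
from h import *
c,E,P=look(.381,.2635,[(.02,.032),(.05,.055),(.084,.096),(.1,.135),(.118,.135)],r=.055)
m=np.hypot(P[...,0]-.381,P[...,1]-.2635)<.05; z=P[...,2][m]; print('top',z.max())
c=cam('scene'); save(c,'pics/s_end.png'); E=c['extrinsics']
v,u=126,300; im=c['image'][60:180,220:400,::-1]; cv2.imwrite('pics/s_crop.png',cv2.resize(im,None,fx=4,fy=4,interpolation=cv2.INTER_CUBIC))
E
```

```text
37.575 [0.38   0.2631 0.2459] [-3.1400e+00  1.4000e-03  1.2884e+00]
table -0.0002
0.02 1134 mid [0.3802 0.2674 0.0241] size [0.0799 0.0736 0.0082] circ 380.3 264.5 40.0
0.05 80 mid [0.3832 0.2794 0.0517] size [0.045  0.0208 0.0033] circ 383.2 274.6 23.2
0.084 909 mid [0.3815 0.2788 0.09  ] size [0.0493 0.0547 0.0118] circ 384.4 276.4 29.9
0.1 2315 mid [0.3809 0.2642 0.112 ] size [0.043  0.0428 0.0239] circ 380.7 263.9 22.1
0.118 1328 mid [0.3808 0.2641 0.121 ] size [0.0356 0.0349 0.006 ] circ 380.7 264.0 18.2
top 0.36226645538611385
```

View pics/s_crop.png

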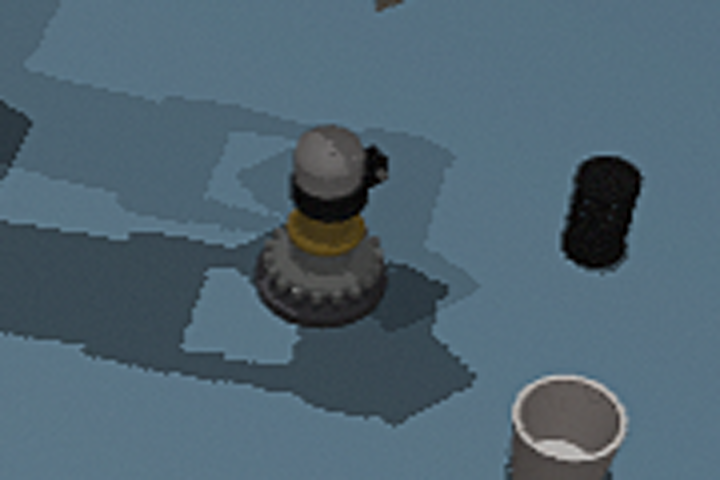

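The crop shows the whole stack upright at (325,220): sprocket, bushing, collar and cap. The cap top is at about 124 mm, where 123 is expected, and the spring and cup are undisturbed. The gripper is well clear, so I hand in.

```bash
python3 -c "
from cell import robot
print(robot.hand_in())"
```

```text
the job is handed in; nothing more can be done
None
```

The sprocket, bushing, collar and cap are stacked on the axle in that order, each measured fully down and let go before the next; the cup, pedal and spring were never touched, and the job was handed in at about 38 s.

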